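# Rebuild the bread slicer's spacer stack

### The job

The bread slicer's hub was taken apart for washing: thread its three white plastic spacers onto the upright spindle, the widest first, then the middle one, then the narrowest on top, and push the stack down until the stiff carrier plate under it is fully home on the hub. Feel your way on and press gently, about 20 N at the very most on any part of the hub, because the sprung spindle stands off-centre, wherever it was last clamped in its wide hole, and must not be forced. Let go at the end and leave the other things on the counter where they are.

Things in the scene. Friction and masses are not known exactly. Their poses are not given: they have to be found in the camera images.
- hub: hub fixed to the counter: round aluminium housing, 110 mm across at the foot, 94 mm above, 40 mm high; origin at the centre of its underside. A steel spindle stands straight up out of a wide hole in it, clamped 6 to 8 mm off the hub's axis in any direction (varies, NOT in the poses: find it by touch or sight); it does not move sideways
- hub_axis (a point): point on the hub's axis (not the spindle's) level with the spindle's tip, 140 mm above the counter. The spindle is 20 mm thick with a 1.5 mm tip chamfer; a spacer has 1.5 mm of play all round. Axially it is sprung: pressed down it gives from 4.5 N, adding 0.5 N per mm, hits its stop after 12 mm (10.5 N; then the force rises steeply) and springs back up when freed
- carrier (a joint): height in m of the carrier above home (0: resting on the hub; range 0 to 0.030). It is a flat steel ring round the spindle, 84 mm across, 39 mm hole, 6 mm thick, that the spacers rest on; at home its upper face is 46 mm above the counter. It starts raised 12 to 25 mm, slides down stiffly at about 7 N plus 15 N per m/s, stays where left under the spacers' weight, and stops hard at home
- spacer_wide: white plastic spacer ring, 64 mm outer diameter, 23 mm bore, 20 mm high, 70 g give or take 40 %, lying flat on the counter; origin at the centre of its underside, z along the bore
- spacer_middle: white plastic spacer ring, 52 mm outer diameter, 23 mm bore, 20 mm high, 45 g give or take 40 %, lying flat on the counter; origin at the centre of its underside, z along the bore
- spacer_narrow: white plastic spacer ring, 40 mm outer diameter, 23 mm bore, 20 mm high, 25 g give or take 40 %, lying flat on the counter; origin at the centre of its underside, z along the bore
- seed_jar: bystander: brown glass jar with a steel cap, 60 mm across, 90 mm high; origin at the centre of its underside
- bread_roll: bystander: bread roll, 80 mm across, 46 mm high; origin at the centre of its underside
- pastry_brush: bystander: pastry brush lying flat along its x axis, about 200 mm long
- biscuit_cutter: bystander, NOT a spacer: thin-walled steel biscuit cutter ring, 70 mm across, 35 mm high; origin at the centre of its underside
- wrench: bystander: steel wrench lying flat along its x axis
- timer: bystander: round white kitchen timer, 60 mm across with a 24 mm knob on top, 42 mm high, no hole; origin at the centre of its underside
There are look-alikes about, which are no part of the job. Leave any pink look-alike of the spacer_wide alone. Leave any yellow look-alike of the spacer_middle alone.

How it is judged:
By the outcome, as a careful person would: the job done as asked, in the order asked, and still so for the second after the job is handed in, with the robot touching nothing.
It also fails if it takes over 72 s, if anything falls off the work surface, if the arm or the gripper's body presses on something with over 40 N, if the wrist force passes 120 N, or if a joint passes its speed limit or range.

### The arm

A 7-joint arm with a two-finger parallel gripper is mounted at the origin on the work surface. World frame = base frame: x ahead of the robot, y to its left, z up, the work surface at z = 0. Lengths are in mm, angles in degrees, forces in N, time in s.
With the tool pointing down it reaches from about 350 to 900 mm from the base axis. Payload 19.9 kg.
Tool frame: the origin (TCP) lies midway between the tips of the shut fingers; the grasp point (between the pads) lies 19 mm behind it; z points along the fingers, y is the line along which they close (so a half turn about z gives the same grasp; the last joint's range is limited). The gripper opens to 94 mm and grips with 3 to 60 N. Pads are 16 mm wide; open, the fingers measure 119 mm over their backs; the gripper's body (75 mm by 177 mm) begins 78 mm behind the grasp point.
Start: joints at [72.622, 23.915, -0.59, 92.452, 0.269, 63.638, -3.037], TCP at [161.754, -603.681, 171.825] pointing down, gripper open.
Joint ranges: [-161.28, 161.28], [-22.2, 115.67], [-73.04, 71.86], [3.21, 147.25], [-68.34, 248.33], [10.77, 114.83], [-161.83, 161.83]. Speed limits (degrees/s): [108.29, 108.29, 136.94, 136.94, 172.46, 172.46, 172.46].

### API

Orientations are given as [roll, pitch, yaw] about the fixed x, y, z axes, in that order (R = Rz(yaw) Ry(pitch) Rx(roll)).
In Python, from workcell import bot, cams, workorder gives the robot as it stands. The module is installed in compiled form; this text tells all that it offers.
- The arm moves only by the tool apply_moves, never from a script. Its arguments are lists of equal length, an entry for each row: "dp": the shift along the tool's x, y, z in cm, a list of three; "rotation": the turn, a rotation vector about the tool's x, y, z in degrees, a list of three; "jaw": the opening, from 0 (shut) to 1 (fully open). In form: {"dp": [[dx, dy, dz], ...], "rotation": [[rx, ry, rz], ...], "jaw": [jaw, ...]}. A call has 1 to 8 rows; each row shifts and turns the commanded pose from where the row before left it, along the tool's axes as they then stand; what a row does not reach is not made up. A row lasts 1/8 s, in which the tool goes at most 62.5 mm and 10.7 degrees, less where a joint would pass 70% of its speed; a pose out of reach is approached as far as the arm can. A call is refused whole if a number of a shift passes 6.25 or a number of a turn 10.7, either way. A call with a gripper value outside its range is refused whole. The fingers move at their own pace and stop on an object; "newtons" is the grip in N (left out, the last holds). Time passes only in rows, so rows that do not move let the fingers close. It gives the time, the measured TCP pose, the force, the opening and the grip force at its end, in the units of the state.
- bot.get_obs(): the state, without advancing time (a new reading comes with each control period).
- cams.read_camera(name): name is "scene" or "side" or "wrist"; returns the picture (420x560x3 uint8, red, green, blue); there is no depth.
- cams.camera_info(name): a dict with "vfov" (degrees; the focal length in pixels is half the picture's height over the tangent of half this angle, whatever the lens; pixels are square), "cx", "cy" (the principal point, pixels), "camera_from_world" (4x4, takes a point from world to camera coordinates). Camera axes: x right, y down, z forward; pixel columns grow to the right and rows downward; lengths in mm; the calibration is good to about 2 mm. A picture is of the moment at which its call begins: read the wrist's pose just before it. camera_info takes no time and is no camera call; for the wrist camera it gives the pose at the moment of the call.
- workorder.close_job(): hands the job in; it is judged then, once.
The state is a dict: "time_s": time; "q": joint angles; "dq": joint speeds; "joint_torque": joint torques, N m; "position": TCP position; "tool_rot": TCP orientation; "ft_force": force on the tool from outside, world axes, zero at the start; "ft_torque": the same for the moment, N m; "gripper_width": finger opening in mm; "gripper_force": force on a finger pad.
Only numpy, scipy, OpenCV 4.12 (cv2) and the standard library are available. Lean on these libraries where they do the work, as an engineer would, in place of code of your own. Each camera call takes 0.05 s, during which the arm holds its last target. There are 200 camera calls.

## Working session

There is one attempt and no reset: what is moved stays moved. The work goes in short steps, Python scripts to look and compute and a tool call to move; the robot and the scene stay as the last step left them, time stands still between calls to the robot, and variables do not carry over. Pictures are saved under pics/ and viewed, at most 10 in all, crops included, and the job is handed in when it is done.

Besides the shell and the picture viewer there is one more tool, called after ">>>" as a command line: name --argument value ..., lists and objects as JSON in quotes. apply_moves: Moves the arm, as the interface text tells. Its arguments: {"type":"object","properties":{"dp":{"type":"array"},"rotation":{"type":"array"},"jaw":{"type":"array"},"newtons":{"type":"number"}},"required":["dp","rotation","jaw"]}

```bash
mkdir -p pics; python3 - <<'E'
from workcell import bot,cams
import cv2,numpy as np
for n in ("scene","side"):
    im=cams.read_camera(n); cv2.imwrite(f"pics/{n}0.png",im[:,:,::-1])
    i=cams.camera_info(n); print(n,i["vfov"],i["cx"],i["cy"],np.round(i["camera_from_world"],4).tolist())
print(bot.get_obs())
E
```

```text
scene 45.51771266979687 274.20959970580816 214.20489550497692 [[-0.394, 0.919, 0.0129, 206.7906], [0.757, 0.3324, -0.5625, -323.5246], [-0.5213, -0.2118, -0.8267, 1693.3206], [0.0, 0.0, 0.0, 1.0]]
side 49.57709698977866 282.89148612058256 209.61573815782424 [[0.932, -0.3625, -0.0051, -502.0612], [-0.2553, -0.6462, -0.7192, 204.1463], [0.2574, 0.6715, -0.6948, 1007.6954], [0.0, 0.0, 0.0, 1.0]]
{'time_s': 0.1, 'q': array([72.62196504, 23.94473085, -0.58902844, 92.48156554,  0.26896043,
       63.64152453, -3.03719389]), 'dq': array([ 0.05637329, -0.05821947, -0.00058431, -0.11503712,  0.01947354,
        0.12750115, -0.05658905]), 'joint_torque': array([ 2.80786946e-03, -8.52577114e+01,  6.41439278e-01, -4.26699400e+01,
       -4.87976067e-02,  1.63729268e-02,  6.66007196e-06]), 'position': array([ 161.63588172, -603.32733039,  171.29051144]), 'tool_rot': array([-1.79933739e+02,  5.32031999e-03,  1.49988761e+01]), 'ft_force': array([ 0.20673298, -0.58432571, -0.50008821]), 'ft_torque': array([0.00427147, 0.00811903, 0.03084097]), 'gripper_force': 0.0, 'gripper_width': 94.09073435813193}
```

View pics/scene0.png

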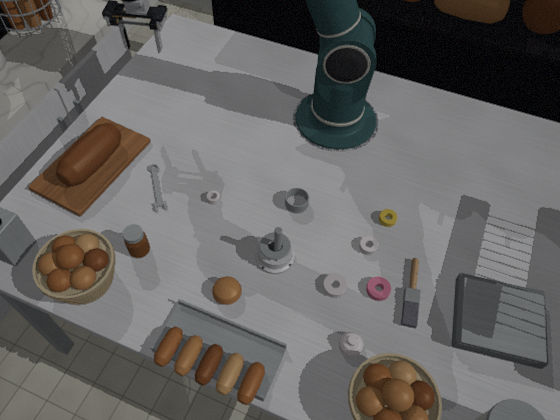

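View pics/side0.png

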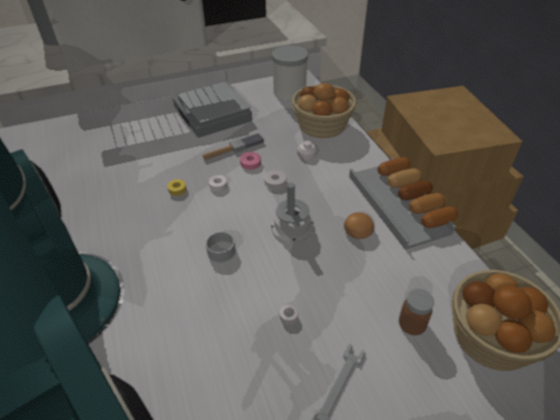

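Scene view: white rings at (213,197), (369,245) and (335,285) look like the narrow, middle and wide spacers. The pink look-alike is at (379,288), the yellow one at (388,217), the timer (knob, no hole) at (352,342), the steel cutter at (297,200) and the hub at (277,255). In the side view the same rings are at (289,313), (218,183) and (275,180). I'll confirm in an enlarged crop and triangulate.

```bash
cat > h.py <<'E'
import numpy as np,cv2
from workcell import bot,cams
def cam(n):
    i=cams.camera_info(n); return 210/np.tan(np.radians(i["vfov"]/2)),i["cx"],i["cy"],np.array(i["camera_from_world"])
def proj(c,P):
    f,cx,cy,T=c; p=np.atleast_2d(P)@T[:3,:3].T+T[:3,3]; return np.c_[cx+f*p[:,0]/p[:,2],cy+f*p[:,1]/p[:,2]]
def ground(c,u,v,z):
    f,cx,cy,T=c; R=T[:3,:3]; o=-R.T@T[:3,3]; d=R.T@np.array([(u-cx)/f,(v-cy)/f,1]); return o+d*(z-o[2])/d[2]
E
python3 - <<'E'
from h import *
S,D=cam("scene"),cam("side")
for n,a,b,z in [("narrow",(213,196),(289,312),20),("mid",(369,244),(218,182),20),("wide",(335,284),(275,179),20),("hubtop",(277,247),(293,212),46),("tip",(278.5,231),(291,185),140),("pink",(379,287),(250,159),20),("cutter",(297,194),(221,241),35),("yellow",(388,216),(177,186),20)]:
    print(n,ground(S,*a,z).round(1),ground(D,*b,z).round(1))
im=cv2.imread("pics/scene0.png")[170:320,195:405]
cv2.imwrite("pics/c1.png",cv2.resize(im,None,fx=3.8,fy=3.8,interpolation=cv2.INTER_CUBIC))
E
```

```text
narrow [ 468.4 -221.4   20. ] [ 465.  -225.3   20. ]
mid [441.5 251.1  20. ] [438.  239.7  20. ]
wide [595.9 204.9  20. ] [590.3 193.3  20. ]
hubtop [567.4  25.8  46. ] [576.9  27.5  46. ]
tip [574.1  31.  140. ] [569.7  25.  140. ]
pink [557.7 314.3  20. ] [553.7 306.   20. ]
cutter [372.1   6.8  35. ] [383.5   9.2  35. ]
yellow [328.9 273.7  20. ] [328. 265.  20.]
```

View pics/c1.png

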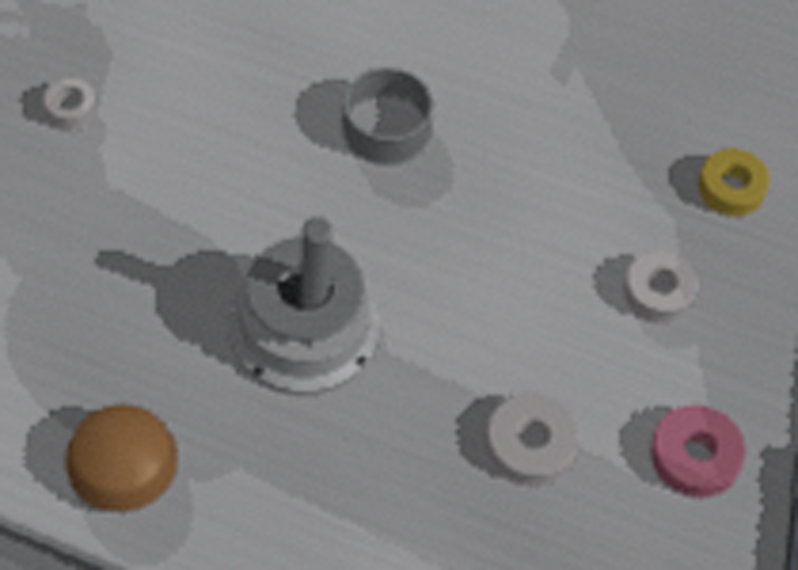

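The crop confirms three white rings with bores, in graded sizes: narrow at (213,197), middle at (369,245) and wide at (335,285). They match the description. The pink and yellow rings, the cutter and the timer stay out of it. Next I move above the wide spacer.

>>> apply_moves --dp '[[3.9, -4.1, -0.2], [3.9, -4.1, -0.2], [3.9, -4.1, -0.2], [3.9, -4.1, -0.2], [3.9, -4.1, -0.2], [3.9, -4.1, -0.2], [3.9, -4.1, -0.2], [3.9, -4.1, -0.2]]' --rotation '[[0, 0, 0], [0, 0, 0], [0, 0, 0], [0, 0, 0], [0, 0, 0], [0, 0, 0], [0, 0, 0], [0, 0, 0]]' --jaw '[1, 1, 1, 1, 1, 1, 1, 1]' --newtons 10

```text
time_s: 1.1
position: [378.7, -204.4, 187.9]
tool_rot: [180.0, 0.0, 15.0]
ft_force: [0.6, -0.3, -0.3]
gripper_width: 94.3
gripper_force: 0.0
```

>>> apply_moves --dp '[[4.0, -4.3, -0.2], [4.0, -4.3, -0.2], [4.0, -4.3, -0.2], [4.0, -4.3, -0.2], [4.0, -4.3, -0.2], [4.0, -4.3, -0.2], [4.0, -4.3, -0.2], [3.1, -3.3, 0]]' --rotation '[[0, 0, 0], [0, 0, 0], [0, 0, 0], [0, 0, 0], [0, 0, 0], [0, 0, 0], [0, 0, 0], [0, 0, 0]]' --jaw '[1, 1, 1, 1, 1, 1, 1, 1]'

```text
time_s: 2.1
position: [592.7, 199.3, 201.5]
tool_rot: [-180.0, 0.0, 15.0]
ft_force: [-1.0, -1.1, 0.0]
gripper_width: 93.7
gripper_force: 0.0
```

```bash
python3 - <<'E'
from h import *
o=bot.get_obs(); C=cam("wrist"); im=cams.read_camera("wrist")
print(o["position"],o["tool_rot"]); cv2.imwrite("pics/w1.png",im[:,:,::-1]); np.savez("w1.npz",f=C[0],cx=C[1],cy=C[2],T=C[3])
print(C); print(proj(C,[[593,199,20],[572,28,140],[o["position"][0],o["position"][1],20]]))
E
```

```text
[592.68351015 199.25199974 201.5235354 ] [-1.79970116e+02  2.56298018e-02  1.50417127e+01]
(np.float64(298.0613617841784), 279.10182286812784, 210.89176870620216, array([[ 2.59840329e-01, -9.65651370e-01, -6.59543203e-04,
         3.88435369e+01],
       [-9.27775875e-01, -2.49837974e-01,  2.77151426e-01,
         5.63381407e+02],
       [-2.67796433e-01, -7.14032092e-02, -9.60826026e-01,
         5.94656030e+02],
       [ 0.00000000e+00,  0.00000000e+00,  0.00000000e+00,
         1.00000000e+00]]))
[[279.65808654 187.95768099]
 [435.81550289 273.93172473]
 [279.41688983 188.13230651]]
```

View pics/w1.png

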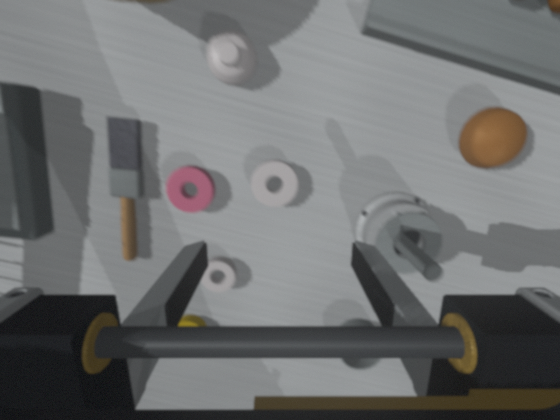

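Wrist view: the wide spacer is at (275,184), pink at (190,189), middle at (217,275), and the spindle tip at about (432,272) beside the hub at (400,232). The rings look white with clear contrast, so I'll fit their contours.

```bash
cat >> h.py <<'E'
def ring(im,c,u,v,r,z):
    "fit outer and bore contours of a bright ring near (u,v), r = patch half size px"
    u,v=int(u),int(v); g=cv2.cvtColor(im[v-r:v+r+1,u-r:u+r+1],cv2.COLOR_RGB2GRAY)
    g=cv2.resize(g,None,fx=4,fy=4,interpolation=cv2.INTER_CUBIC)
    t,b=cv2.threshold(g,0,255,cv2.THRESH_OTSU)
    cs,h=cv2.findContours(b,cv2.RETR_CCOMP,cv2.CHAIN_APPROX_NONE)
    for q,hh in zip(cs,h[0]):
        if len(q)>30 and cv2.contourArea(q)<g.size*.8:
            (x,y),(a,bb),_=cv2.fitEllipse(q); U,V=u-r+(x+.5)/4-.5,v-r+(y+.5)/4-.5
            print("hole" if hh[3]>=0 else "outer",(round(U,1),round(V,1)),"axes",round(a/4,1),round(bb/4,1),ground(c,U,V,z).round(1))
E
python3 - <<'E'
from h import *
im=cv2.imread("pics/w1.png")[:,:,::-1].copy(); d=np.load("w1.npz"); C=(float(d["f"]),float(d["cx"]),float(d["cy"]),d["T"])
print("wide");ring(im,C,275,184,30,20); print("mid");ring(im,C,219,274,20,20); print("pink"); ring(im,C,190,189,30,20)
print("tip",ground(C,432,271,140),"proj tip r10 px",298*20/ (C[3]@[572,28,140,1])[2])
a=im[225:285,395:455];b=im[150:218,240:310]
cv2.imwrite("pics/w1c.png",np.hstack([cv2.resize(a,(390,440),interpolation=cv2.INTER_CUBIC),cv2.resize(b,(400,440),interpolation=cv2.INTER_CUBIC)])[:,:,::-1])
E
```

```text
wide
hole (273.6, 183.9) axes 16.8 17.6 [596.2 208.2  20. ]
mid
outer (220.4, 276.2) axes 41.5 47.9 [442.5 248.8  20. ]
hole (216.8, 276.4) axes 12.6 14.2 [440.8 253.9  20. ]
pink
outer (192.4, 189.0) axes 64.7 75.1 [560.9 312.5  20. ]
tip [574.06300302  33.08414045 140.        ] proj tip r10 px 19.543448185141404
```

View pics/w1c.png

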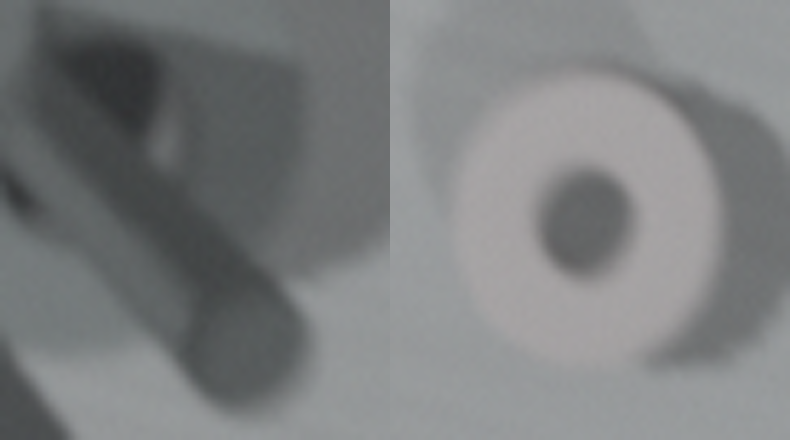

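The wide spacer's centre is at about (596,207). The spindle tip is near (573,32), which agrees with the scene camera. Now I descend and grasp.

>>> apply_moves --dp '[[0.5, -0.65, 4.5], [0, 0, 6.0], [0, 0, 5.0], [0, 0, 3.0], [0, 0, 1.3], [0, 0, 0], [0, 0, 0], [0, 0, 0]]' --rotation '[[0, 0, 0], [0, 0, 0], [0, 0, 0], [0, 0, 0], [0, 0, 0], [0, 0, 0], [0, 0, 0], [0, 0, 0]]' --jaw '[1, 1, 1, 1, 1, 0.5, 0.5, 0.5]' --newtons 10

```text
time_s: 3.15
position: [596.0, 204.8, 5.0]
tool_rot: [-180.0, -0.1, 15.0]
ft_force: [0.0, 0.3, -0.3]
gripper_width: 67.5
gripper_force: 0.0
```

>>> apply_moves --dp '[[0, 0, 0.1], [0, 0, 0], [0, 0, 0]]' --rotation '[[0, 0, 0], [0, 0, 0], [0, 0, 0]]' --jaw '[0.4, 0.4, 0.4]'

```text
time_s: 3.52
position: [595.4, 204.6, 2.9]
tool_rot: [-180.0, -0.0, 15.0]
ft_force: [-0.7, -0.2, 0.5]
gripper_width: 39.2
gripper_force: 0.0
```

```bash
python3 - <<'E'
from h import *
o=bot.get_obs(); C=cam("wrist"); im=cams.read_camera("wrist")
print(o["position"],o["tool_rot"]); cv2.imwrite("pics/w2.png",im[:,:,::-1]); print(proj(C,[[*o["position"][:2],23]]))
E
```

```text
[595.36376369 204.61470726   2.93808832] [-1.79995271e+02 -3.52050628e-03  1.50005142e+01]
[[279.51846741 246.7183352 ]]
```

View pics/w2.png

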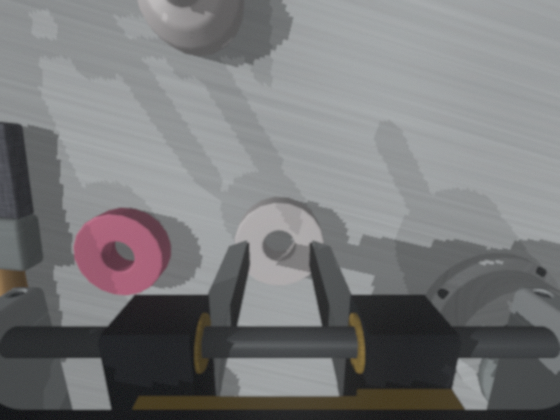

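The wide ring at (280,241) still lies between and below the fingertips at (243,245) and (315,245). The fingers closed to 39 mm over it without gripping, so the reported height and the fingers don't agree. I'll check this from the side.

```bash
python3 - <<'E'
from h import *
o=bot.get_obs(); im=cams.read_camera("side"); D=cam("side")
print(o["position"],o["gripper_width"],o["ft_force"],proj(D,[o["position"],o["position"]+[0,0,97],[596,206,0]]))
w=cv2.imread("pics/w2.png")[190:330,200:360]
u,v=proj(D,[o["position"]])[0].astype(int); a=im[v-70:v+30,u-50:u+50,::-1]
cv2.imwrite("pics/s2.png",np.hstack([cv2.resize(a,(400,400),interpolation=2),cv2.resize(w,(400,400),interpolation=2)]))
E
```

```text
[595.32033473 204.59562785   2.87941274] 38.213449375694076 [ 1.20329948 -0.23046558  0.40309857] [[275.37863822 180.802882  ]
 [274.78234717 153.41085261]
 [275.44536001 181.21835008]]
```

View pics/s2.png

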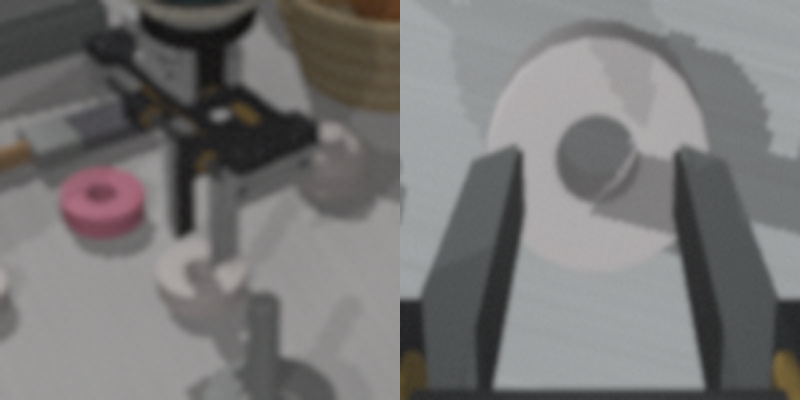

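The side and wrist views both put the real fingertips about 35 mm short of the reported TCP, hovering just above the ring. I'll open and go lower in steps, watching the force.

>>> apply_moves --dp '[[0.2, 0, 0], [0, 0, 0], [0, 0, 0], [0, 0, 0], [0, 0, 0.5], [0, 0, 0.5], [0, 0, 0.5], [0, 0, 0.5]]' --rotation '[[0, 0, 0], [0, 0, 0], [0, 0, 0], [0, 0, 0], [0, 0, 0], [0, 0, 0], [0, 0, 0], [0, 0, 0]]' --jaw '[0.9, 0.9, 0.9, 0.9, 0.9, 0.9, 0.9, 0.9]'

```text
time_s: 4.62
position: [597.2, 205.1, -17.6]
tool_rot: [-180.0, 0.0, 15.0]
ft_force: [0.8, -0.2, -0.2]
gripper_width: 84.6
gripper_force: 0.0
```

>>> apply_moves --dp '[[0, 0, 0.5], [0, 0, 0.4], [0, 0, 0.2], [0, 0, 0]]' --rotation '[[0, 0, 0], [0, 0, 0], [0, 0, 0], [0, 0, 0]]' --jaw '[0.9, 0.9, 0.8, 0.7]'

```text
time_s: 5.12
position: [597.2, 205.1, -28.2]
tool_rot: [-180.0, 0.0, 15.0]
ft_force: [-0.1, 0.2, -0.5]
gripper_width: 68.6
gripper_force: 0.0
```

>>> apply_moves --dp '[[0, 0, 0.2], [0, 0, 0], [0, 0, 0]]' --rotation '[[0, 0, 0], [0, 0, 0], [0, 0, 0]]' --jaw '[0.6, 0.55, 0.55]' --newtons 12

```text
time_s: 5.5
position: [597.8, 205.3, -29.3]
tool_rot: [180.0, -0.1, 15.0]
ft_force: [-2.3, -0.8, 9.4]
gripper_width: 64.3
gripper_force: 12.0
```

Gripped at 64 mm with 12 N. The tips touch the counter at TCP z = -29, so the offset is about 29 mm. Lifting now.

>>> apply_moves --dp '[[0, 0, -1.0], [0, 0, -4.0], [0, 0, -5.0], [0, 0, -4.0], [0, 0, -2.0], [0, 0, 0], [0, 0, 0]]' --rotation '[[0, 0, 0], [0, 0, 0], [0, 0, 0], [0, 0, 0], [0, 0, 0], [0, 0, 0], [0, 0, 0]]' --jaw '[0.55, 0.55, 0.55, 0.55, 0.55, 0.55, 0.55]'

```text
time_s: 6.38
position: [596.6, 204.7, 128.3]
tool_rot: [180.0, 0.1, 15.0]
ft_force: [0.3, -0.7, -1.7]
gripper_width: 64.5
gripper_force: 12.0
```

```bash
python3 - <<'E'
from h import *
o=bot.get_obs(); C=cam("wrist"); im=cams.read_camera("wrist"); p=o["position"]
print(p,o["ft_force"]); cv2.imwrite("pics/w3.png",im[:,:,::-1]); np.savez("w3.npz",f=C[0],cx=C[1],cy=C[2],T=C[3])
zt=p[2]+29+20; q=proj(C,[[p[0],p[1],zt],[573,32,140]]); print(q,"ring top z",zt); ring(im,C,*q[0],18,zt);ring(im,C,*q[0],24,zt)
E
```

```text
[596.57191091 204.7026759  128.32387152] [ 0.34093946 -0.666646   -1.74710981]
[[279.57886314 265.59524438]
 [482.69351413 321.75167683]] ring top z 177.32387151865248
outer (279.1, 257.9) axes 27.9 40.1 [601.4 206.3 177.3]
outer (280.1, 254.1) axes 33.6 53.1 [604.  206.4 177.3]
```

View pics/w3.png

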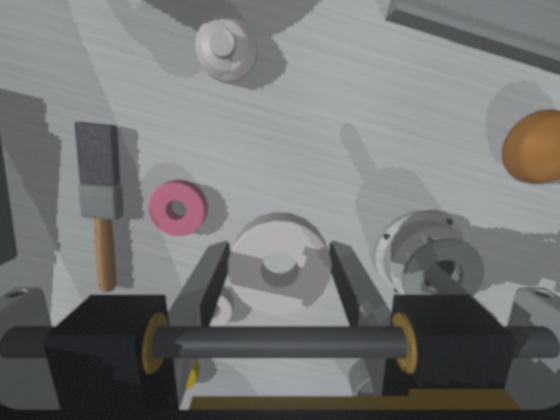

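The ring is held level with its bore at (279,264) px, close to the predicted TCP axis at (279.6,265.6). The hub's carrier is at (443,268). Moving over the spindle.

>>> apply_moves --dp '[[-1.0, 2.5, 0], [-1.9, 4.5, 0], [-1.9, 4.5, 0], [-1.5, 3.6, 0], [-0.4, 1.0, 0.5], [0, 0, 0.5], [0, 0, 0]]' --rotation '[[0, 0, 0], [0, 0, 0], [0, 0, 0], [0, 0, 0], [0, 0, 0], [0, 0, 0], [0, 0, 0]]' --jaw '[0.55, 0.55, 0.55, 0.55, 0.55, 0.55, 0.55]'

```text
time_s: 7.3
position: [573.8, 33.8, 119.0]
tool_rot: [-179.9, 0.1, 15.1]
ft_force: [-0.4, -0.0, -1.3]
gripper_width: 64.3
gripper_force: 12.0
```

```bash
python3 - <<'E'
from h import *
o=bot.get_obs(); C=cam("wrist"); im=cams.read_camera("wrist"); p=o["position"]
print(p,o["ft_force"]); cv2.imwrite("pics/w4.png",im[:,:,::-1]); np.savez("w4.npz",f=C[0],cx=C[1],cy=C[2],T=C[3])
print(proj(C,[[p[0],p[1],p[2]+49],[p[0],p[1],p[2]+29],[573.3,31.7,140]]))
S=cams.read_camera("scene");cs=cam("scene");cv2.imwrite("pics/s4.png",S[:,:,::-1]); u,v=proj(cs,[[573,32,140]])[0].astype(int); print(u,v)
a=cv2.resize(im[215:325,215:345],(390,330),interpolation=2); b=cv2.resize(S[v-30:v+36,u-36:u+36],(360,330),interpolation=2)
cv2.imwrite("pics/v4.png",np.hstack([a,b])[:,:,::-1])
E
```

```text
[573.84584936  33.80359858 119.04127201] [-0.40309341 -0.00937952 -1.32565062]
[[279.52810329 265.50135404]
 [279.52487693 251.99334125]
 [282.22589295 248.69385352]]
279 230
```

View pics/v4.png

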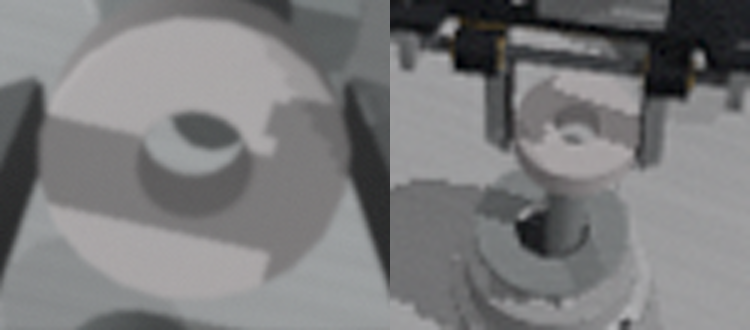

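Wrist crop: the bore's top rim is centred at about (279.3,269.3) px. The spindle tip shows dark in its upper right at about (284,251). The bore needs to go about 2.6 mm along tool +y, and x is nearly right. The scene panel shows the ring level above the spindle.

>>> apply_moves --dp '[[0.05, 0.26, 0.3], [0, 0, 0.4], [0, 0, 0.3], [0, 0, 0.2], [0, 0, 0.2], [0, 0, 0]]' --rotation '[[0, 0, 0], [0, 0, 0], [0, 0, 0], [0, 0, 0], [0, 0, 0], [0, 0, 0]]' --jaw '[0.55, 0.55, 0.55, 0.55, 0.55, 0.55]'

```text
time_s: 8.15
position: [575.3, 29.9, 105.8]
tool_rot: [-180.0, 0.0, 15.0]
ft_force: [0.1, 0.0, 0.0]
gripper_width: 64.4
gripper_force: 12.0
```

>>> apply_moves --dp '[[0, 0, 0.4], [0, 0, 0.5], [0, 0, 0.5], [0, 0, 0]]' --rotation '[[0, 0, 0], [0, 0, 0], [0, 0, 0], [0, 0, 0]]' --jaw '[0.55, 0.55, 0.55, 0.55]'

```text
time_s: 8.65
position: [575.1, 29.9, 91.3]
tool_rot: [-180.0, 0.0, 15.0]
ft_force: [-0.2, -0.1, -1.4]
gripper_width: 64.2
gripper_force: 12.0
```

Threaded 20 mm with no contact force. Lowering nearer the carrier and releasing.

>>> apply_moves --dp '[[0, 0, 1.0], [0, 0, 1.5], [0, 0, 1.0], [0, 0, 0.5], [0, 0, 0], [0, 0, 0], [0, 0, 0]]' --rotation '[[0, 0, 0], [0, 0, 0], [0, 0, 0], [0, 0, 0], [0, 0, 0], [0, 0, 0], [0, 0, 0]]' --jaw '[0.55, 0.55, 0.55, 0.55, 0.85, 0.85, 0.85]'

```text
time_s: 9.52
position: [575.6, 29.9, 52.2]
tool_rot: [180.0, -0.0, 15.0]
ft_force: [-0.5, -0.3, 0.5]
gripper_width: 79.7
gripper_force: 0.0
```

>>> apply_moves --dp '[[0, 0, -3.0], [0, 0, -5.0], [0, 0, -2.5], [-1.2, -4.2, 0], [-1.6, -5.5, 0], [-1.7, -5.7, 0], [-1.6, -5.5, 0], [-1.15, -3.9, 2.5]]' --rotation '[[0, 0, 0], [0, 0, 0], [0, 0, 0], [0, 0, 0], [0, 0, 0], [0, 0, 0], [0, 0, 0], [0, 0, 0]]' --jaw '[0.85, 0.85, 0.85, 0.85, 0.85, 0.85, 0.85, 0.85]'

```text
time_s: 10.52
position: [440.8, 253.2, 133.3]
tool_rot: [-180.0, -0.2, 15.1]
ft_force: [0.4, -0.1, -0.3]
gripper_width: 80.0
gripper_force: 0.0
```

```bash
python3 - <<'E'
from h import *
o=bot.get_obs(); C=cam("wrist"); im=cams.read_camera("wrist"); p=o["position"]
print(p,o["ft_force"]); cv2.imwrite("pics/w5.png",im[:,:,::-1])
u,v=proj(C,[[441.5,251,20]])[0]; print(u,v); ring(im,C,u,v,38,20); ring(im,C,u,v,18,20)
E
```

```text
[440.80370244 253.16247587 133.30134438] [ 0.43561251 -0.08498599 -0.29074366]
281.4526911044341 200.75213474766517
hole (278.7, 202.5) axes 19.0 20.5 [438.7 253.5  20. ]
hole (278.7, 202.5) axes 19.1 20.7 [438.7 253.5  20. ]
```

>>> apply_moves --dp '[[-0.1, 0, 4.0], [0, 0, 5.0], [0, 0, 4.0], [0, 0, 2.0], [0, 0, 0.7], [0, 0, 0], [0, 0, 0], [0, 0, 0]]' --rotation '[[0, 0, 0], [0, 0, 0], [0, 0, 0], [0, 0, 0], [0, 0, 0], [0, 0, 0], [0, 0, 0], [0, 0, 0]]' --jaw '[0.85, 0.85, 0.85, 0.85, 0.85, 0.65, 0.5, 0.45]'

```text
time_s: 11.58
position: [440.8, 250.5, -24.3]
tool_rot: [-180.0, -0.1, 15.0]
ft_force: [-0.1, -0.0, 0.1]
gripper_width: 53.2
gripper_force: 0.0
```

>>> apply_moves --dp '[[0, 0, 0], [0, 0, 0], [0, 0, -1.0], [0, 0, -5.0], [0, 0, -5.5], [0, 0, -3.0], [0, 0, -1.0], [0, 0, 0]]' --rotation '[[0, 0, 0], [0, 0, 0], [0, 0, 0], [0, 0, 0], [0, 0, 0], [0, 0, 0], [0, 0, 0], [0, 0, 0]]' --jaw '[0.4, 0.4, 0.4, 0.4, 0.4, 0.4, 0.4, 0.4]' --newtons 10

```text
time_s: 12.58
position: [440.2, 250.2, 129.9]
tool_rot: [180.0, -0.0, 15.0]
ft_force: [-0.0, -0.2, -1.0]
gripper_width: 51.5
gripper_force: 10.0
```

```bash
python3 - <<'E'
from h import *
o=bot.get_obs(); C=cam("wrist"); im=cams.read_camera("wrist"); p=o["position"]
print(p,o["ft_force"],o["gripper_width"]); cv2.imwrite("pics/w6.png",im[:,:,::-1])
q=proj(C,[[p[0],p[1],p[2]+44]])[0]; print(q)
g=cv2.cvtColor(im,cv2.COLOR_RGB2GRAY); c=int(round(q[1]))
print("row",g[c+3,225:335:2]); print("col",g[205:330:2,280])
E
```

```text
[440.23611269 250.19144806 129.9006049 ] [-0.01929741 -0.22344733 -0.97211713] 51.46149806416567
[279.62579266 261.78426636]
row [ 95  89  64  49  48  48  52  90 107 108 109 109 108 108 109 109 108 107
  97  94  94  98 116 137 151 155 157 159 160 157 152 135 113  98  94  94
  98 117 124 125 125 126 130 133 128 117 110  98  65  51  50  52  60  81
  86]
col [160 163 163 163 162 154 119 110 110 113 146 171 171 172 172 172 171 172
 171 171 168 160 158 161 161 160 160 156 156 160 159 135  99  96  98  98
  97  99 114 123 124 126 153 171 170 170 168 159 144 146 147 144 144 146
 146 147 145 145 146 144 123  69  57]
```

>>> apply_moves --dp '[[1.2, 4.2, 0], [1.65, 5.7, 0], [1.65, 5.7, 0], [1.6, 5.5, 0], [1.1, 3.7, 0], [0, 0, 0], [0, 0, 0]]' --rotation '[[0, 0, 0], [0, 0, 0], [0, 0, 0], [0, 0, 0], [0, 0, 0], [0, 0, 0], [0, 0, 0]]' --jaw '[0.4, 0.4, 0.4, 0.4, 0.4, 0.4, 0.4]'

```text
time_s: 13.5
position: [573.0, 30.4, 128.7]
tool_rot: [-179.9, 0.1, 15.1]
ft_force: [-0.3, 0.4, -0.8]
gripper_width: 51.6
gripper_force: 10.0
```

>>> apply_moves --dp '[[0.08, 0.08, 0.5], [0, 0, 0.5], [0, 0, 0.3], [0, 0, 0.2], [0, 0, 0.2], [0, 0, 0.1], [0, 0, 0]]' --rotation '[[0, 0, 0], [0, 0, 0], [0, 0, 0], [0, 0, 0], [0, 0, 0], [0, 0, 0], [0, 0, 0]]' --jaw '[0.4, 0.4, 0.4, 0.4, 0.4, 0.4, 0.4]'

```text
time_s: 14.38
position: [574.7, 28.9, 111.8]
tool_rot: [-180.0, 0.0, 15.0]
ft_force: [-1.5, 0.9, -0.9]
gripper_width: 51.8
gripper_force: 10.0
```

>>> apply_moves --dp '[[-0.05, -0.06, 0], [0, 0, 0.4], [0, 0, 0.5], [0, 0, 0.5], [0, 0, 0]]' --rotation '[[0, 0, 0], [0, 0, 0], [0, 0, 0], [0, 0, 0], [0, 0, 0]]' --jaw '[0.4, 0.4, 0.4, 0.4, 0.4]'

```text
time_s: 15.0
position: [574.0, 29.3, 97.3]
tool_rot: [-180.0, 0.0, 15.0]
ft_force: [-1.5, 0.5, -1.0]
gripper_width: 51.7
gripper_force: 10.0
```

>>> apply_moves --dp '[[-0.07, -0.02, 0.5], [0, 0, 1.0], [0, 0, 0.8], [0, 0, 0], [0, 0, 0], [0, 0, 0], [0, 0, 0]]' --rotation '[[0, 0, 0], [0, 0, 0], [0, 0, 0], [0, 0, 0], [0, 0, 0], [0, 0, 0], [0, 0, 0]]' --jaw '[0.4, 0.4, 0.4, 0.4, 0.7, 0.75, 0.75]'

```text
time_s: 15.88
position: [573.7, 29.4, 75.1]
tool_rot: [180.0, -0.0, 15.0]
ft_force: [-0.5, 0.4, 0.1]
gripper_width: 70.1
gripper_force: 0.0
```

>>> apply_moves --dp '[[0, 0, -2.5], [0, 0, -3.5], [-2.5, 3.2, 0], [-3.6, 4.7, 0], [-3.6, 4.7, 0], [-3.6, 4.7, 0], [-3.3, 4.2, 0], [0, 0, 0]]' --rotation '[[0, 0, 0], [0, 0, 0], [0, 0, 0], [0, 0, 0], [0, 0, 0], [0, 0, 0], [0, 0, 0], [0, 0, 0]]' --jaw '[0.75, 0.75, 0.75, 0.75, 0.75, 0.75, 0.75, 0.75]'

```text
time_s: 16.88
position: [467.0, -225.1, 134.8]
tool_rot: [180.0, 0.0, 14.6]
ft_force: [-0.2, 0.9, 0.4]
gripper_width: 70.7
gripper_force: 0.0
```

```bash
python3 - <<'E'
from h import *
o=bot.get_obs(); C=cam("wrist"); im=cams.read_camera("wrist"); p=o["position"]
print(p,o["ft_force"]); cv2.imwrite("pics/w7.png",im[:,:,::-1])
u,v=proj(C,[[468.4,-221.4,20]])[0]; print(u,v,proj(C,[[p[0],p[1],20]])); ring(im,C,u,v,30,20); ring(im,C,u,v,18,20)
E
```

```text
[ 467.04696495 -225.10158519  134.83777313] [-0.24361416  0.92145995  0.43344943]
276.44368728446096 198.1456865301916 [[279.30056487 200.06895007]]
hole (276.9, 199.7) axes 18.9 20.6 [ 466.7 -222.3   20. ]
outer (290.8, 181.3) axes 3.8 15.3 [ 491.1 -232.    20. ]
hole (276.9, 199.7) axes 18.9 20.6 [ 466.7 -222.3   20. ]
```

>>> apply_moves --dp '[[0.05, -0.25, 4.0], [0, 0, 5.0], [0, 0, 4.0], [0, 0, 2.0], [0, 0, 0.9], [0, 0, 0], [0, 0, 0], [0, 0, 0]]' --rotation '[[0, 0, 0], [0, 0, 0], [0, 0, 0], [0, 0, 0], [0, 0, 0], [0, 0, 0], [0, 0, 0], [0, 0, 0]]' --jaw '[0.75, 0.75, 0.75, 0.75, 0.75, 0.6, 0.45, 0.4]'

```text
time_s: 17.92
position: [469.2, -219.0, -23.4]
tool_rot: [179.9, -0.1, 15.0]
ft_force: [-0.2, -0.1, 0.9]
gripper_width: 43.9
gripper_force: 0.2
```

>>> apply_moves --dp '[[0, 0, 0], [0, 0, 0], [0, 0, -1.0], [0, 0, -5.0], [0, 0, -5.5], [0, 0, -3.0], [0, 0, -1.0], [0, 0, 0]]' --rotation '[[0, 0, 0], [0, 0, 0], [0, 0, 0], [0, 0, 0], [0, 0, 0], [0, 0, 0], [0, 0, 0], [0, 0, 0]]' --jaw '[0.25, 0.25, 0.25, 0.25, 0.25, 0.25, 0.25, 0.25]' --newtons 10

```text
time_s: 18.92
position: [468.5, -218.8, 130.8]
tool_rot: [180.0, -0.0, 15.0]
ft_force: [0.0, 0.5, -1.2]
gripper_width: 39.6
gripper_force: 10.0
```

```bash
python3 - <<'E'
from h import *
o=bot.get_obs(); C=cam("wrist"); im=cams.read_camera("wrist"); p=o["position"]
print(p,o["ft_force"],o["gripper_width"]); cv2.imwrite("pics/w8.png",im[:,:,::-1])
q=proj(C,[[p[0],p[1],p[2]+45]])[0]; print(q)
g=cv2.cvtColor(im,cv2.COLOR_RGB2GRAY); c=int(round(q[1]))
print("row",g[c+3,225:335:2]); print("col",g[205:330:2,280])
E
```

```text
[ 468.53412655 -218.83052888  130.84952964] [ 0.02956393  0.45152398 -1.21907489] 39.5971862662012
[279.62246413 262.54545738]
row [ 90  93  91  91  91  92  89  73  49  48  48  63 103 116 117 119 118 119
 104  90  95 113 137 146 148 148 148 149 148 150 151 149 139 112  92  90
  95 113 118 118 114 106  97  62  48  48  51  66  81  83  80  82  84  80
  82]
col [154 154 152 151 152 150 154 153 152 153 151 144 113 103 103 104 113 152
 163 162 164 163 157 152 151 150 150 148 150 152 150 148 140 104  93  93
  92  92  93 105 147 161 163 162 160 150 151 151 153 153 153 152 153 151
 150 151 150 153 154 155 131  69  58]
```

>>> apply_moves --dp '[[2.5, -3.2, 0], [3.7, -4.7, 0], [3.7, -4.7, 0], [3.7, -4.7, 0], [3.1, -4.0, 0], [0, 0, 0], [0, 0, 0]]' --rotation '[[0, 0, 0], [0, 0, 0], [0, 0, 0], [0, 0, 0], [0, 0, 0], [0, 0, 0], [0, 0, 0]]' --jaw '[0.25, 0.25, 0.25, 0.25, 0.25, 0.25, 0.25]'

```text
time_s: 19.85
position: [574.1, 29.8, 129.5]
tool_rot: [-180.0, 0.1, 15.0]
ft_force: [0.2, -0.6, -0.2]
gripper_width: 39.9
gripper_force: 10.0
```

>>> apply_moves --dp '[[0, 0, 0.5], [0, 0, 0.5], [0, 0, 0.3], [0, 0, 0.2], [0, 0, 0.2], [0, 0, 0.1], [0, 0, 0]]' --rotation '[[0, 0, 0], [0, 0, 0], [0, 0, 0], [0, 0, 0], [0, 0, 0], [0, 0, 0], [0, 0, 0]]' --jaw '[0.25, 0.25, 0.25, 0.25, 0.25, 0.25, 0.25]'

```text
time_s: 20.72
position: [574.9, 30.2, 112.8]
tool_rot: [-180.0, 0.0, 15.0]
ft_force: [-0.7, 0.2, -0.1]
gripper_width: 39.9
gripper_force: 10.0
```

>>> apply_moves --dp '[[-0.03, 0, 0.4], [0, 0, 0.5], [0, 0, 0.5], [0, 0, 0]]' --rotation '[[0, 0, 0], [0, 0, 0], [0, 0, 0], [0, 0, 0]]' --jaw '[0.25, 0.25, 0.25, 0.25]'

```text
time_s: 21.22
position: [574.3, 30.2, 98.3]
tool_rot: [-180.0, 0.0, 15.0]
ft_force: [0.4, -0.3, -0.2]
gripper_width: 39.7
gripper_force: 10.0
```

Threaded 18 mm. Now release, rise a little, narrow the jaws to straddle the spindle, and press the stack with the fingertips.

>>> apply_moves --dp '[[0, 0, 0], [0, 0, 0], [0, 0, 0], [0, 0, -0.8], [0, 0, -0.8], [0, 0, 0], [0, 0, 0], [0, 0, 0]]' --rotation '[[0, 0, 0], [0, 0, 0], [0, 0, 0], [0, 0, 0], [0, 0, 0], [0, 0, 0], [0, 0, 0], [0, 0, 0]]' --jaw '[0.6, 0.6, 0.6, 0.6, 0.6, 0.4, 0.28, 0.28]'

```text
time_s: 22.22
position: [574.5, 30.1, 114.6]
tool_rot: [-180.0, 0.0, 15.0]
ft_force: [0.8, -0.4, -0.0]
gripper_width: 29.7
gripper_force: 0.0
```

>>> apply_moves --dp '[[-0.1, 0, 0], [0, 0, 0], [0, 0, 0]]' --rotation '[[0, 0, 0], [0, 0, 0], [0, 0, 0]]' --jaw '[0.28, 0.28, 0.28]' --newtons 5

```text
time_s: 22.6
position: [573.6, 29.9, 114.8]
tool_rot: [-180.0, 0.0, 15.0]
ft_force: [0.6, -0.1, -0.3]
gripper_width: 26.2
gripper_force: 0.0
```

```bash
python3 - <<'E'
from h import *
S=cams.read_camera("scene");D=cams.read_camera("side")
u,v=proj(cam("scene"),[[573,30,90]])[0].astype(int);x,y=proj(cam("side"),[[573,30,90]])[0].astype(int)
W=cams.read_camera("wrist")
f=lambda a:cv2.resize(a,(390,390),interpolation=2)
cv2.imwrite("pics/v9.png",np.hstack([f(S[v-45:v+45,u-45:u+45]),f(D[y-45:y+45,x-45:x+45])])[:,:,::-1])
E
```

```text
(no output)
```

View pics/v9.png

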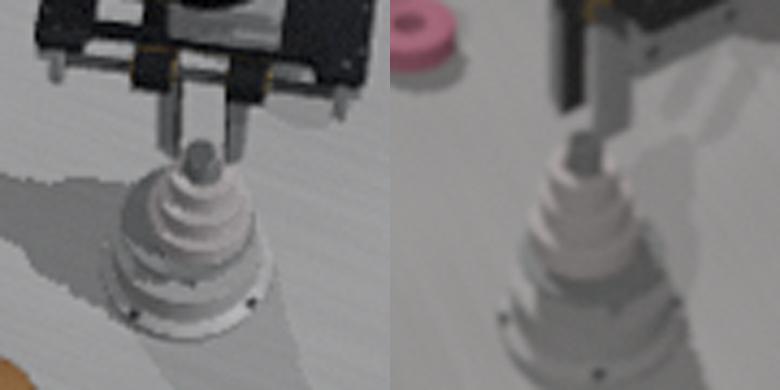

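All three spacers are stacked on the spindle in order, with the fingers straddling the tip. Pressing down slowly.

>>> apply_moves --dp '[[0, 0, 0.4], [0, 0, 0.4], [0, 0, 0.3], [0, 0, 0.2], [0, 0, 0.2], [0, 0, 0.2], [0, 0, 0.2], [0, 0, 0.2]]' --rotation '[[0, 0, 0], [0, 0, 0], [0, 0, 0], [0, 0, 0], [0, 0, 0], [0, 0, 0], [0, 0, 0], [0, 0, 0]]' --jaw '[0.28, 0.28, 0.28, 0.28, 0.28, 0.28, 0.28, 0.28]'

```text
time_s: 23.75
position: [573.6, 29.9, 93.7]
tool_rot: [-180.0, 0.0, 15.0]
ft_force: [-0.1, -0.1, 0.5]
gripper_width: 26.2
gripper_force: 0.0
```

>>> apply_moves --dp '[[0, 0, 0.2], [0, 0, 0.2], [0, 0, 0.15], [0, 0, 0.15]]' --rotation '[[0, 0, 0], [0, 0, 0], [0, 0, 0], [0, 0, 0]]' --jaw '[0.28, 0.28, 0.28, 0.28]'

```text
time_s: 24.25
position: [573.7, 29.9, 87.0]
tool_rot: [180.0, -0.0, 15.0]
ft_force: [-1.5, 0.9, 4.5]
gripper_width: 26.5
gripper_force: 2.3
```

>>> apply_moves --dp '[[0, 0, 0.1], [0, 0, 0.1], [0, 0, 0.1], [0, 0, 0.1]]' --rotation '[[0, 0, 0], [0, 0, 0], [0, 0, 0], [0, 0, 0]]' --jaw '[0.28, 0.28, 0.28, 0.28]'

```text
time_s: 24.75
position: [573.6, 29.9, 82.8]
tool_rot: [-180.0, -0.0, 15.0]
ft_force: [-1.5, -0.4, 5.4]
gripper_width: 26.6
gripper_force: 2.3
```

>>> apply_moves --dp '[[0, 0, 0.1], [0, 0, 0.1], [0, 0, 0.05], [0, 0, 0.05]]' --rotation '[[0, 0, 0], [0, 0, 0], [0, 0, 0], [0, 0, 0]]' --jaw '[0.28, 0.28, 0.28, 0.28]'

```text
time_s: 25.25
position: [573.6, 30.0, 79.8]
tool_rot: [-180.0, -0.0, 15.0]
ft_force: [-0.2, 0.7, 4.7]
gripper_width: 26.6
gripper_force: 2.3
```

Force is steady at about 5 N, so the carrier is sliding. Continuing in fine steps.

>>> apply_moves --dp '[[0, 0, 0.05], [0, 0, 0.05], [0, 0, 0.05], [0, 0, 0.05]]' --rotation '[[0, 0, 0], [0, 0, 0], [0, 0, 0], [0, 0, 0]]' --jaw '[0.28, 0.28, 0.28, 0.28]'

```text
time_s: 25.75
position: [573.6, 29.9, 77.8]
tool_rot: [-180.0, -0.0, 15.0]
ft_force: [-0.5, 0.1, 4.5]
gripper_width: 26.6
gripper_force: 2.3
```

>>> apply_moves --dp '[[0, 0, 0.05], [0, 0, 0.05], [0, 0, 0.05]]' --rotation '[[0, 0, 0], [0, 0, 0], [0, 0, 0]]' --jaw '[0.28, 0.28, 0.28]'

```text
time_s: 26.12
position: [573.6, 29.9, 76.3]
tool_rot: [-180.0, -0.0, 15.0]
ft_force: [-0.2, 0.3, 4.8]
gripper_width: 26.3
gripper_force: 2.3
```

>>> apply_moves --dp '[[0, 0, 0.04], [0, 0, 0.04], [0, 0, 0]]' --rotation '[[0, 0, 0], [0, 0, 0], [0, 0, 0]]' --jaw '[0.28, 0.28, 0.28]'

```text
time_s: 26.5
position: [573.6, 29.9, 75.5]
tool_rot: [-180.0, 0.0, 15.0]
ft_force: [-0.1, -0.2, 3.1]
gripper_width: 26.4
gripper_force: 1.7
```

>>> apply_moves --dp '[[0, 0, 0.05], [0, 0, 0.05], [0, 0, 0.05]]' --rotation '[[0, 0, 0], [0, 0, 0], [0, 0, 0]]' --jaw '[0.28, 0.28, 0.28]'

```text
time_s: 26.88
position: [573.6, 29.9, 74.0]
tool_rot: [-180.0, 0.0, 15.0]
ft_force: [-0.0, -0.1, 3.8]
gripper_width: 26.4
gripper_force: 2.3
```

>>> apply_moves --dp '[[0, 0, 0.05], [0, 0, 0.05], [0, 0, 0.05]]' --rotation '[[0, 0, 0], [0, 0, 0], [0, 0, 0]]' --jaw '[0.28, 0.28, 0.28]'

```text
time_s: 27.25
position: [573.7, 29.9, 72.6]
tool_rot: [-180.0, -0.0, 15.0]
ft_force: [-1.0, -0.2, 10.4]
gripper_width: 26.2
gripper_force: 5.3
```

>>> apply_moves --dp '[[0, 0, 0.03], [0, 0, 0], [0, 0, 0]]' --rotation '[[0, 0, 0], [0, 0, 0], [0, 0, 0]]' --jaw '[0.28, 0.28, 0.28]'

```text
time_s: 27.62
position: [573.7, 30.0, 72.6]
tool_rot: [180.0, -0.0, 15.0]
ft_force: [-2.7, -0.0, 11.5]
gripper_width: 26.3
gripper_force: 5.4
```

>>> apply_moves --dp '[[0, 0, 0.03], [0, 0, 0], [0, 0, 0]]' --rotation '[[0, 0, 0], [0, 0, 0], [0, 0, 0]]' --jaw '[0.28, 0.28, 0.28]'

```text
time_s: 28.0
position: [573.8, 30.0, 72.5]
tool_rot: [180.0, -0.0, 15.0]
ft_force: [-3.6, -0.1, 14.4]
gripper_width: 26.2
gripper_force: 7.3
```

Hard stop: z stays at 72.5 while the force climbs to 14 N. Retreating straight up and then checking the stack height numerically.

>>> apply_moves --dp '[[0, 0, -0.1], [0, 0, -0.3], [0, 0, -1.5], [0, 0, -3.0], [0, 0, -5.0], [0, 0, -5.0], [0, 0, -3.0], [0, 0, 0]]' --rotation '[[0, 0, 0], [0, 0, 0], [0, 0, 0], [0, 0, 0], [0, 0, 0], [0, 0, 0], [0, 0, 0], [0, 0, 0]]' --jaw '[0.29, 0.3, 0.3, 0.3, 0.3, 0.3, 0.3, 0.3]'

```text
time_s: 29.0
position: [574.6, 30.2, 254.0]
tool_rot: [179.9, -0.2, 15.0]
ft_force: [-0.1, -0.1, -0.4]
gripper_width: 28.2
gripper_force: 0.0
```

```bash
python3 - <<'E'
from h import *
o=bot.get_obs(); print(o["position"],o["ft_force"])
for n in ("scene","side"):
    im=cams.read_camera(n); cv2.imwrite(f"pics/{n}E.png",im[:,:,::-1]); c=cam(n)
    g=cv2.cvtColor(im,cv2.COLOR_RGB2GRAY)
    # whiteness of the spacers along the spindle's image line, per height
    for z in range(34,150,2):
        # front surface line facing camera at narrow radius
        R=c[3][:3,:3];o_=-R.T@c[3][:3,3]; d=o_[:2]-[572.7,29.3]; d/=np.linalg.norm(d)
        if z==34: print(n,"dir",d.round(2)); L=[]
        row=[]
        for r in (10,20,26,32,42):
            u,v=proj(c,[[572.7+d[0]*r,29.3+d[1]*r,z]])[0]; row.append(int(g[int(round(v)),int(round(u))]))
        L.append((z,row))
    print(L)
    e0=ground(c,*proj(c,[[572.7,29.3,106]])[0],106)
E
```

```text
[574.55078024  30.21592032 253.98325659] [-0.13998077 -0.10553152 -0.37093944]
scene dir [0.93 0.36]
[(34, [148, 110, 107, 112, 116]), (36, [148, 111, 101, 101, 116]), (38, [148, 111, 101, 101, 135]), (40, [129, 111, 101, 107, 135]), (42, [129, 108, 110, 107, 143]), (44, [129, 108, 110, 107, 143]), (46, [110, 140, 111, 101, 143]), (48, [110, 140, 111, 101, 112]), (50, [110, 140, 111, 101, 112]), (52, [110, 148, 108, 110, 112]), (54, [110, 148, 108, 110, 101]), (56, [120, 148, 108, 110, 101]), (58, [120, 129, 140, 111, 101]), (60, [120, 129, 140, 111, 107]), (62, [143, 110, 148, 108, 107]), (64, [143, 110, 148, 108, 101]), (66, [147, 110, 148, 108, 101]), (68, [147, 110, 129, 140, 101]), (70, [147, 110, 129, 140, 110]), (72, [124, 110, 129, 140, 110]), (74, [125, 120, 110, 148, 110]), (76, [125, 120, 110, 148, 111]), (78, [112, 143, 110, 129, 111]), (80, [112, 143, 110, 129, 108]), (82, [116, 143, 110, 129, 108]), (84, [116, 147, 120, 110, 108]), (86, [116, 147, 120, 110, 140]), (88, [108, 147, 143, 110, 140]), (90, [108, 125, 143, 110, 148]), (92, [139, 125, 143, 110, 148]), (94, [13
[... 2067 characters left out ...]
91, 111, 112, 110, 111]), (106, [85, 111, 112, 113, 110]), (108, [84, 105, 112, 113, 110]), (110, [84, 105, 111, 112, 109]), (112, [84, 91, 111, 112, 110]), (114, [84, 85, 105, 112, 110]), (116, [84, 85, 91, 111, 113]), (118, [84, 84, 91, 111, 112]), (120, [84, 84, 85, 105, 112]), (122, [83, 84, 85, 91, 112]), (124, [86, 84, 84, 91, 112]), (126, [86, 84, 84, 85, 111]), (128, [80, 84, 84, 84, 105]), (130, [80, 83, 84, 84, 105]), (132, [82, 83, 84, 84, 91]), (134, [89, 86, 84, 84, 85]), (136, [89, 80, 83, 84, 85]), (138, [105, 80, 83, 84, 84]), (140, [116, 82, 86, 84, 84]), (142, [116, 82, 80, 83, 84]), (144, [118, 89, 80, 86, 84]), (146, [118, 105, 82, 86, 84]), (148, [118, 105, 89, 80, 84])]
```

The stack heights agree with the carrier being home: narrow top at about 107 mm against 106 expected, middle about 87 against 86, wide about 67 against 66. The hard stop supports this. The gripper is clear, so I'm handing in.

```bash
python3 -c "
from workcell import workorder
print(workorder.close_job())"
```

```text
the job is handed in; nothing more can be done
None
```

I threaded the wide, middle and narrow spacers onto the spindle in that order and pressed the stack to a hard stop at about 14 N; camera heights agree with the carrier being home to within 1–2 mm. I then let go, retreated clear and handed the job in at about 29 s, without reaching for any of the other things.

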